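# Load the counter warmer, pin its lid and click the timer to six

### The job

Stand every sauce tub on the counter upright inside the warmer's well, swing the lid fully shut, and then push the red-handled locking pin down through both eyelets (lid ear and lug) until its collar rests on the lid. Last of all, turn the timer dial to the sixth click clockwise from its red off mark; leave the bottle, cup and bowl where they are.

Things in the scene. Friction and masses are not known exactly. Their poses are not given: they have to be found in the camera images.
- warmer: Food warmer, fixed: open steel well, outside 220 (x) x 270 (y) x 66 mm high; walls, floor 5 mm thick. Origin: centre of the underside, on the counter; z up. Lid hinged on the +x side; -x side is the front, with a black control box (100 in x, 120 in y, 55 mm high, centre x = -160, y = +70 mm) bearing the dial, and a dark steel lug with an eyelet (x = -136, y = -65 mm).
- lid (a joint): Lid angle: 0 fully shut, pi/2 upright, 1.95 stop; starts a little beyond upright. Aluminium panel, 270 mm along the hinge, 223 mm from hinge to free edge, 8 mm thick. Stiff hinge: stays where left; under 5 N at the free edge moves it. Bar handle on the outer face at mid width, 110 mm from the hinge: 90 mm long, standing 31 mm off it. Can be shut by pushing the outer face near the free edge.
- lid_hinge (a point): Middle of the lid's hinge line, at the panel's underside: in the warmer frame x = +110, y = 0, z = 66 mm. The hinge axis runs along the warmer's y.
- lid_edge (a point): Middle of the lid's free edge, half-way through its thickness; moves with the lid.
- lid_eyelet (a point): Centre of the eyelet hole (12 mm, through 8 mm plate) in the dark steel ear at the lid's free edge, on its upper (outer) face; moves with the lid. With the lid shut this lies 74 mm above the counter, straight above point eyelet.
- eyelet (a point): Centre of the eyelet hole (12 mm, through 6 mm plate) in the fixed lug on the warmer's front, at the plate's upper face, 46 mm above the counter; free space below it. The same way up as the warmer.
- dial (a joint): Timer dial angle: 0 = off (red pointer at the red off mark, on the dial's +y side in the warmer frame), growing clockwise seen from above; stops at 0 and 5.24. Clicks every 30 degrees (0.524 rad), white mark at each; sixth click = 3.14 rad, pointer opposite the red mark. Takes about 0.1 N m; let go, it snaps to the nearest click. Starts between off and the second click.
- dial_grip (a point): Middle of the dial's grip bar, on its vertical axis, 83 mm above the counter; turns with the dial. Bar 14 mm thick, 52 mm long, from 63 to 95 mm above the counter; its long direction is this point's y (pointer end +y). Below it a disc 54 mm across, then the top of the control box, 55 mm above the counter.
- holder: Blue parking block of the locking pin, fixed: 50 x 50 mm, 60 mm high, with a 12 mm hole from above in its middle, in which the pin stands. Origin: centre of its underside.
- pin_grip (a point): Middle of the locking pin's red round grip, on the pin's axis, 80 mm above its tip. Grip 18 mm thick, from 56 to 94 mm above the tip; steel collar 22 mm across, underside 52 mm above the tip; shaft 8 mm thick, tapered tip; 0.06 kg. Starts standing in the holder, collar on the block. Fully through the eyelets, the collar rests on the lid's ear.
- pin_tip (a point): Lower end of the locking pin's shaft, on its axis; z along the pin, towards the grip.
- tub1_c (a point): Centre (25 mm above its underside) of sauce tub 1: red round tub with a blue lid, 48 mm across the lid, 46 mm across the body, 50 mm tall, about 0.12 kg, all tubs alike. Stands on the counter at the start; None if it is absent this time (3 to 5 of the five tubs are there).
- tub2_c (a point): Centre (25 mm above its underside) of sauce tub 2: red round tub with a blue lid, 48 mm across the lid, 46 mm across the body, 50 mm tall, about 0.12 kg, all tubs alike. Stands on the counter at the start; None if it is absent this time (3 to 5 of the five tubs are there).
- tub3_c (a point): Centre (25 mm above its underside) of sauce tub 3: red round tub with a blue lid, 48 mm across the lid, 46 mm across the body, 50 mm tall, about 0.12 kg, all tubs alike. Stands on the counter at the start; None if it is absent this time (3 to 5 of the five tubs are there).
- tub4_c (a point): Centre (25 mm above its underside) of sauce tub 4: red round tub with a blue lid, 48 mm across the lid, 46 mm across the body, 50 mm tall, about 0.12 kg, all tubs alike. Stands on the counter at the start; None if it is absent this time (3 to 5 of the five tubs are there).
- tub5_c (a point): Centre (25 mm above its underside) of sauce tub 5: red round tub with a blue lid, 48 mm across the lid, 46 mm across the body, 50 mm tall, about 0.12 kg, all tubs alike. Stands on the counter at the start; None if it is absent this time (3 to 5 of the five tubs are there).
- bottle: Dark amber glass sauce bottle with a green cap, 56 mm across, 130 mm tall, standing on the counter; origin at the centre of its underside. Not part of the job: leave it alone.
- cup: Orange plastic cup, 76 mm across, 90 mm tall, standing on the counter; origin at the centre of its underside. Leave it alone.
- dish: White bowl, 110 mm across, 30 mm tall, on the counter; origin at the centre of its underside. Leave it alone.
Things that resemble listed ones, but are neither listed nor needed, are in the scene too. What is shaped like the part that bears tub2_c but brown or pink is not meant.

How it is judged:
By the outcome, as a careful person would: the job done as asked, in the order asked, and still so for the second after the job is handed in, with the robot touching nothing.
Of tub1, tub2, tub3, tub4, tub5 only 3 to 5 are there at a start; the rules pass over those that are not, and their reading is None.
At some moment in a run one of tub1, tub2, tub3, tub4, tub5 may be knocked a few centimetres aside while the robot is not near it.
It also fails if it takes over 208 s, if anything falls off the work surface, if the arm or the gripper's body presses on something with over 40 N, if the wrist force passes 120 N, or if a joint passes its speed limit or range.

### The arm

A 6-joint arm with a two-finger parallel gripper is mounted at the origin on the work surface. World frame = base frame: x ahead of the robot, y to its left, z up, the work surface at z = 0. Lengths are in m, angles in rad, forces in N, time in s.
With the tool pointing down it reaches from about 0.375 to 0.9 m from the base axis. Payload 3.1 kg.
Tool frame: the origin (TCP) lies between the finger pads; the fingertips stand 22 mm ahead of it and the grasp point (between the pads) lies 3 mm ahead of it; z points along the fingers, y is the direction in which the jaws open and shut (so a half turn about z gives the same grasp; the last joint's range is limited). The gripper opens to 87 mm and grips with 3 to 60 N. Pads are 19 mm wide; open, the fingers measure 117 mm over their backs; the gripper's body (75 mm by 190 mm) begins 51 mm behind the grasp point.
Start: joints at [-1.52, 0.527, 1.433, -0, 1.181, -0.178], TCP at [0.142, -0.609, 0.245] pointing down, gripper open.
Joint ranges: [-3.08, 3.08], [-0.75, 2.2], [0.22, 2.44], [-1.43, 4.57], [0, 2.65], [-2.85, 2.85]. Speed limits (rad/s): [2.79, 2.79, 3.14, 3.14, 3.14, 3.14].

### API

Orientations are given as a unit quaternion [x, y, z, w].
In Python, from rig import get_obs, camera, get_calibration, hand_in, search_frame gives the robot as it stands.
- The arm moves only by the shell command python3 -m jog 'ROWS' [FORCE]. ROWS is JSON, a list of rows, each an object with "grip": the closure in counts, from 0 (fully open) to 255 (shut); "travel": the shift along the world's x, y, z in cm, a list of three; "twist": the turn about the world's z in degrees. A call has 1 to 8 rows; each row shifts and turns the commanded pose from where the row before left it; what a row does not reach is not made up. A row lasts 1/10 s, in which the tool goes at most 50 mm and 8.59 degrees, less where a joint would pass 70% of its speed; a pose out of reach is approached as far as the arm can. A call is refused whole if a number of a shift passes 5 or a number of a turn 8.59, either way. A call with a gripper value outside its range is refused whole. The fingers move at their own pace and stop on an object; FORCE is the grip in N (left out, the last holds). Time passes only in rows, so rows that do not move let the fingers close. It gives the time, the measured TCP pose, the force and the opening at its end, in the units of the state.
- get_obs(): the state, without advancing time (a new reading comes with each control period).
- camera(name): name is "side" or "top"; returns the picture (384x512x3 uint8, red, green, blue); there is no depth.
- get_calibration(name): a dict with "fx", "fy", "cx", "cy" (pixels), "R" (3x3) and "t" (3): a world point X has camera coordinates R X + t. Camera axes: x right, y down, z forward; pixel columns grow to the right and rows downward; lengths in m; the calibration is good to about 2 mm. A picture is of the moment at which its call begins. get_calibration takes no time and is no camera call.
- hand_in(): hands the job in, once; it reports no verdict.
Trained networks look in the newest picture that a camera, given by its name, has taken for a name from the list of things; names that differ only in an ending like _2 or _b are one class to them, and where a whole thing is asked for, a point or a joint stands for the part that bears it (a point fixed in the world has none). Each returns a list of dicts, best first, with "p" (0 to 1); they miss things now and then, are a little off and sometimes report something else, mostly with a low value. They report only what shows in the picture. A call takes as long as a camera call. They do not tell look-alikes from the thing itself.
- search_frame(target, camera): "at" ([x, y, z] in m, in world coordinates, good to about 4 mm: the middle of the surface that is visible of it).
The state is a dict: "time": time; "q": joint angles; "joint_velocities": joint speeds; "joint_torque": joint torques, N m; "position": TCP position; "tool_rot": TCP orientation; "ft_force": force on the tool from outside, world axes, zero at the start; "moment": the same for the moment, N m; "grip_width": finger opening in m.
Only numpy, scipy, OpenCV 4.12 (cv2) and the standard library are available. Lean on these libraries where they do the work, as an engineer would, in place of code of your own. Each camera call takes 0.05 s, during which the arm holds its last target. There are 200 camera calls.

## Working session

There is one attempt and no reset: what is moved stays moved. The work goes in short steps, Python scripts to look and compute and a shell command to move; the robot and the scene stay as the last step left them, time stands still between calls to the robot, and variables do not carry over. Pictures are saved under pics/ and viewed, about 12 in all and at most 16, crops included, and the job is handed in when it is done.

```bash
mkdir -p pics; ls; python3 - <<'E'
from rig import *
import cv2,numpy as np
o=get_obs();print(o)
for n in("top","side"):
    im=camera(n);cv2.imwrite(f"pics/{n}0.png",cv2.resize(im[:,:,::-1],(800,600),interpolation=cv2.INTER_CUBIC))
    c=get_calibration(n);print(n,c)
    for t in["warmer","tub1_c","holder","pin_grip","dial_grip","lid_edge","lid_eyelet","bottle","cup","dish"]:
        try:print(t,[(np.round(d["at"],3).tolist(),round(d["p"],2)) for d in search_frame(t,n)])
        except Exception as e:print(t,e)
E
```

```text
pics
{'time': 0.0, 'q': array([-1.52048965e+00,  5.28464332e-01,  1.43388186e+00, -2.33258195e-05,
        1.18141489e+00, -1.78492221e-01]), 'joint_velocities': array([ 7.68609313e-04,  6.60519320e-04,  4.83737825e-04,  8.49981906e-04,
       -9.60096109e-05, -7.03588841e-04]), 'joint_torque': array([-3.85782387e-04, -4.40049040e+01, -1.76590580e+01,  6.32386794e-02,
        5.81560296e-02, -1.74295933e-04]), 'position': array([ 0.14174745, -0.6080135 ,  0.24357922]), 'tool_rot': array([ 9.93462426e-01,  1.14154425e-01,  5.86800634e-05, -1.08268280e-03]), 'ft_force': array([-0.19601997, -0.18431577, -0.04259923]), 'moment': array([ 0.02448514,  0.01604721, -0.02452159]), 'grip_width': 0.08704849335665871}
top {'fx': 444.4177409536746, 'fy': 444.4177409536746, 'cx': 264.11527427562913, 'cy': 194.30391313702935, 'R': array([[ 0.01027562, -0.99986381, -0.01291381],
       [-0.99728929, -0.00930646, -0.07298948],
       [ 0.07285935,  0.01362882, -0.9972491 ]]), 't': array([-0.00621012,  0.49251024,  1.48525519])}
warmer [([0.68, -0.013, 0.059], 0.68), ([0.512, 0.197, 0.018], 0.66), ([0
[... 615 characters left out ...]
, 'R': array([[ 0.99353759, -0.11344253, -0.00372218],
       [-0.08500275, -0.72192774, -0.68672766],
       [ 0.07521698,  0.68260613, -0.72690527]]), 't': array([-0.48926361,  0.10948969,  1.49978781])}
warmer [([0.518, 0.266, 0.064], 0.77), ([0.713, -0.216, 0.062], 0.59)]
tub1_c [([0.51, -0.266, 0.051], 0.62)]
holder [([0.684, -0.03, 0.053], 0.67)]
pin_grip [([0.687, -0.016, 0.089], 0.47), ([0.562, -0.157, 0.052], 0.21)]
dial_grip [([0.441, -0.003, 0.073], 0.58), ([0.406, -0.275, 0.051], 0.25)]
lid_edge [([0.54, 0.286, 0.192], 0.58)]
lid_eyelet [([0.543, 0.292, 0.194], 0.75)]
bottle [([0.446, -0.428, 0.083], 0.83)]
cup [([0.711, -0.216, 0.061], 0.71)]
dish [([0.271, 0.363, 0.014], 0.57)]
```

View pics/top0.png

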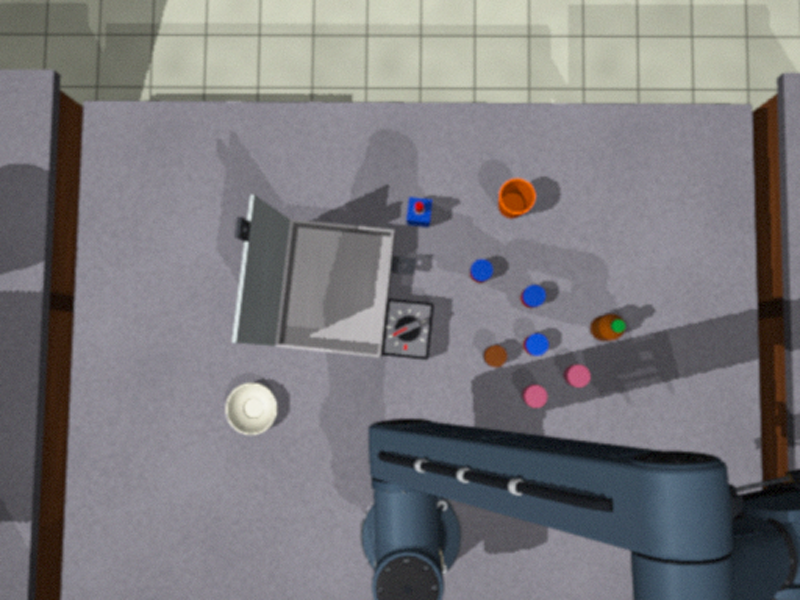

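View pics/side0.png

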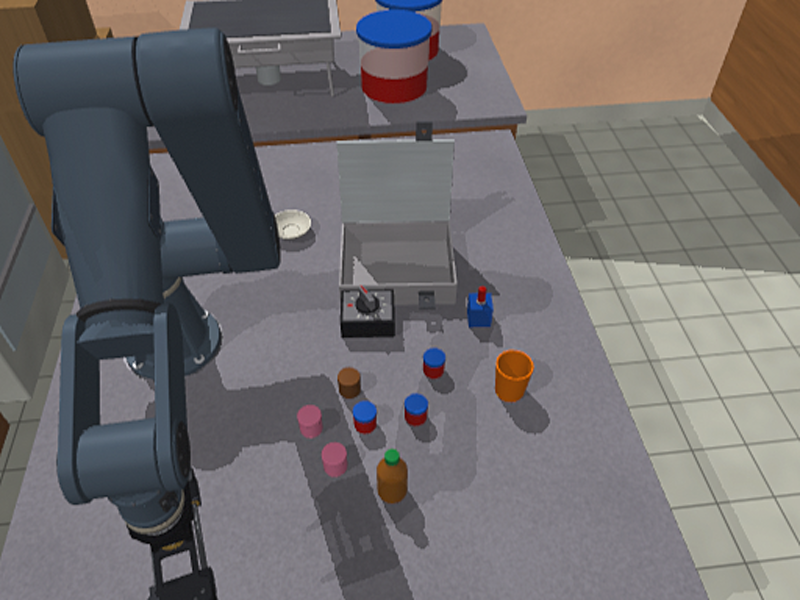

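Top view (800×600): blue-lid tubs at (481,270), (534,296), (537,344); look-alikes are brown (495,355) and pink (578,376), (536,397). Pin and holder are at (420,210), the dial at (407,328), and the lid is at the left (+y side), beyond upright. The side view agrees: blue-lid tubs with red bodies at (434,362), (416,409), (365,416). The arm could still hide others.

```bash
cat > h.py <<'E'
import numpy as np,cv2
from rig import *
def ray(n,u,v,z):
    c=get_calibration(n);d=c["R"].T@np.array([(u-c["cx"])/c["fx"],(v-c["cy"])/c["fy"],1]);o=-c["R"].T@c["t"]
    return o+d*(z-o[2])/d[2]
def proj(n,X):
    c=get_calibration(n);p=c["R"]@np.asarray(X,float)+c["t"];return np.array([c["fx"]*p[0]/p[2]+c["cx"],c["fy"]*p[1]/p[2]+c["cy"]])
def blobs(im,lo,hi,amin=20):
    m=cv2.inRange(cv2.cvtColor(im,cv2.COLOR_RGB2HSV),lo,hi)
    k,_,s,c=cv2.connectedComponentsWithStats(m)
    return [(c[i],s[i]) for i in range(1,k) if s[i][4]>=amin]
BLUE=((105,150,60),(130,255,255))
def tubs(show=True):
    for n in("top","side"):
        im=camera(n)
        for c,s in blobs(im,*BLUE):
            print(n,c.round(1),"area",s[4],"wh",s[2:4],"at z.05",ray(n,*c,.05).round(4)[:2])
def crop(n,name,x0,y0,x1,y1,k):
    im=camera(n)[y0:y1,x0:x1,::-1];cv2.imwrite(f"pics/{name}.png",cv2.resize(im,None,fx=k,fy=k,interpolation=cv2.INTER_CUBIC))
E
python3 - <<'E'
from h import *
tubs();crop("top","warm",145,120,285,235,5.2)
im=camera("top")
for c,s in blobs(im,(0,200,120),(4,255,255),4)+blobs(im,(174,200,120),(180,255,255),4):print("red",c.round(1),s[2:])
im=camera("side")
for c,s in blobs(im,(0,200,120),(4,255,255),4)+blobs(im,(174,200,120),(180,255,255),4):print("reds",c.round(1),s[2:])
E
```

```text
top [268.  135.7] area 203 wh [17 19] at z.05 [ 0.6866 -0.0128]
top [308.1 172.5] area 155 wh [14 14] at z.05 [ 0.5642 -0.1469]
top [341.5 188.9] area 157 wh [14 14] at z.05 [ 0.5104 -0.2575]
top [343.3 219.9] area 162 wh [15 15] at z.05 [ 0.4082 -0.2632]
side [253.6  15.1] area 1171 wh [54 31] at z.05 [0.6718 1.4071]
side [306.5 199. ] area 277 wh [16 21] at z.05 [ 0.6861 -0.0302]
side [277.5 228.5] area 136 wh [14 12] at z.05 [ 0.5654 -0.1467]
side [265.9 258.2] area 157 wh [15 13] at z.05 [ 0.5116 -0.2575]
side [232.8 263.1] area 165 wh [15 14] at z.05 [ 0.4083 -0.2633]
red [267.9 132.2] [ 3  4 10]
red [267.2 130.6] [4 3 5]
reds [308.5 184.8] [ 4  3 10]
```

View pics/warm.png

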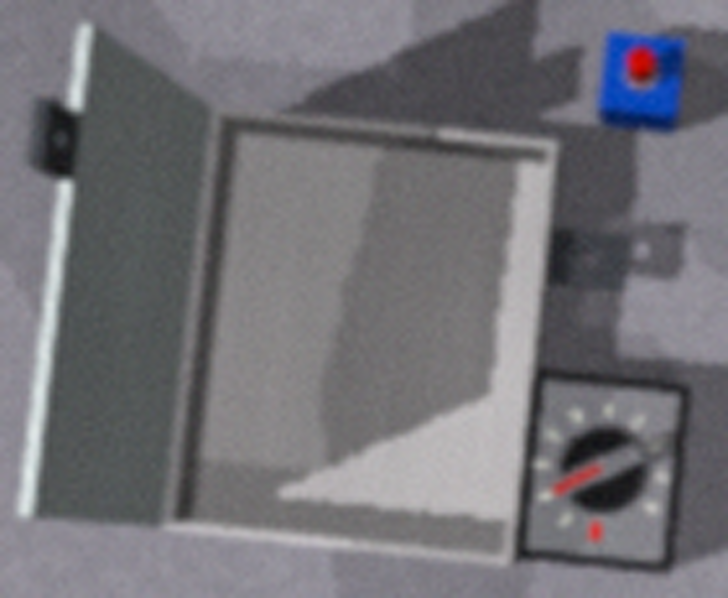

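The crop shows the warmer rim, the control box with the dial (red off mark at (596,532), pointer at (555,492)), the lug at (592,258), and the pin in its blue block at (640,65). Next I'll fit the pose.

```bash
cat >> h.py <<'E'
def W(p,P):
    c,s=np.cos(p[2]),np.sin(p[2]);return np.array([p[0]+c*P[0]-s*P[1],p[1]+s*P[0]+c*P[1],P[2]])
E
python3 - <<'E'
from h import *
from scipy.optimize import least_squares
k=5.2
pts={(558,142):(-.110,-.135,.066),(514,565):(-.11,.135,.066),(691,385):(-.21,.01,.055),(670,570):(-.21,.13,.055),(603,468):(-.16,.07,.075),(165,525):(.11,.135,.066),(218,115):(.11,-.135,.066)}
f=lambda p:np.concatenate([proj("top",W(p,P))-(np.array(u)/k+[145-.4,120-.4]) for u,P in pts.items()])
r=least_squares(f,[.52,.19,1.57],loss='soft_l1');p=r.x;print(p,r.fun.round(1))
np.save("p.npy",p)
for n,P in dict(eyelet=(-.136,-.065,.046),dial=(-.16,.07,.083),hinge=(.11,0,.066)).items():print(n,W(p,P).round(4),proj("top",W(p,P)).round(1), ((proj("top",W(p,P))-[144.6,119.6])*k).round())
for u,z in(((596,532),.056),((555,492),.095),((603,468),.095),((592,258),.046),((640,62),.120)):print(u,ray("top",u[0]/k+144.6,u[1]/k+119.6,z).round(4))
# side overlay check
im=camera("side")[:,:,::-1].copy();im=cv2.resize(im,None,fx=4,fy=4,interpolation=cv2.INTER_CUBIC)
for P in list(pts.values())+[(-.136,-.065,.046),(-.16,.07,.095)]:
    q=proj("side",W(p,P));cv2.circle(im,tuple(int(v) for v in (q+.5)*4),3,(0,255,0),1)
cv2.imwrite("pics/side1.png",im[280:900,800:1400])
E
```

```text
[0.52242295 0.16169118 1.47694096] [ 0.1 -0.3 -0.2 -0.1  0.1 -0.1  0.5  0.6 -0.   0.2  0.   0.6 -0.5 -1.8]
eyelet [0.5744 0.0202 0.046 ] [257.8 169.1] [589. 258.]
dial [0.4377 0.009  0.083 ] [260.5 209.7] [603. 469.]
hinge [0.5327 0.2712 0.066 ] [181.2 180.3] [190. 316.]
(596, 532) [0.3988 0.0132 0.056 ]
(555, 492) [0.4227 0.0378 0.095 ]
(603, 468) [0.4377 0.0084 0.095 ]
(592, 258) [0.5742 0.018  0.046 ]
(640, 62) [ 0.6857 -0.0121  0.12  ]
```

View pics/side1.png

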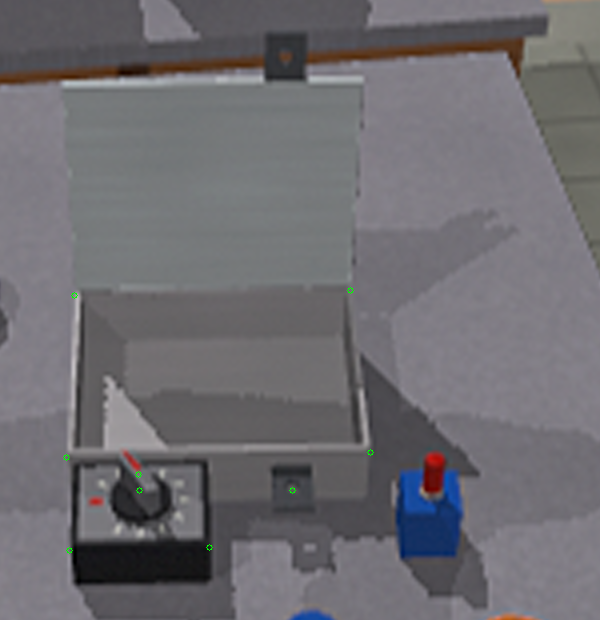

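Side overlay: the fitted points land on the rim, box and lug (eyelet ring near (293,490)), about 1 px low, so y is perhaps +1 mm. Tubs agree between cameras to 1 mm. Moving toward tub a now, which also uncovers the start area.

```bash
python3 -m jog '[{"grip":0,"travel":[3.2,3.5,0],"twist":-6},{"grip":0,"travel":[3.2,3.5,0],"twist":-6},{"grip":0,"travel":[3.2,3.5,0],"twist":-6.5},{"grip":0,"travel":[3.2,3.5,0],"twist":0},{"grip":0,"travel":[3.2,3.5,0],"twist":0},{"grip":0,"travel":[3.2,3.5,0],"twist":0},{"grip":0,"travel":[3.2,3.5,0],"twist":0},{"grip":0,"travel":[3.2,3.5,0],"twist":0}]' 20
python3 -m jog '[{"grip":0,"travel":[3.2,3.5,0],"twist":0},{"grip":0,"travel":[3.2,3.5,0],"twist":0},{"grip":0,"travel":[3.2,3.5,-1],"twist":0},{"grip":0,"travel":[3.2,3.5,-2],"twist":0},{"grip":0,"travel":[2,3,-2],"twist":0},{"grip":0,"travel":[0,0,0],"twist":0}]'
python3 - <<'E'
from h import *
tubs();im=np.hstack([camera("top"),camera("side")])[:,:,::-1]
cv2.imwrite("pics/both.png",cv2.resize(im,(800,300),interpolation=cv2.INTER_AREA))
k=5.2;p=np.load("p.npy");print("pin top",ray("top",640/k+144.6,62/k+119.6,.102).round(4),"side",ray("side",200+434/4-.4,70+457/4-.4,.102).round(4))
print("brown",ray("top",495/1.5625,355/1.5625,.05).round(3),"pink",ray("top",536/1.5625,397/1.5625,.05).round(3))
E
```

```text
time: 2.2
position: [0.3989, -0.3273, 0.2448]
tool_rot: [0.999, -0.047, 0.0, 0.0]
ft_force: [0.4, -1.1, -0.4]
grip_width: 0.087
time: 2.8
position: [0.5452, -0.1551, 0.1925]
tool_rot: [0.999, -0.044, -0.002, -0.002]
ft_force: [-0.3, -0.4, -1.5]
grip_width: 0.087
top [268.1 135.7] area 200 wh [17 19] at z.05 [ 0.6866 -0.013 ]
top [344.4 190.6] area 65 wh [ 9 10] at z.05 [ 0.505  -0.2672]
top [343.3 220. ] area 158 wh [15 15] at z.05 [ 0.4078 -0.263 ]
side [253.6  15.1] area 1171 wh [54 31] at z.05 [0.6718 1.4071]
side [306.5 199. ] area 277 wh [16 21] at z.05 [ 0.6861 -0.0302]
side [277.5 228.5] area 137 wh [14 12] at z.05 [ 0.5652 -0.1467]
side [265.9 258.2] area 158 wh [15 13] at z.05 [ 0.5115 -0.2574]
side [232.8 263.3] area 158 wh [15 14] at z.05 [ 0.4083 -0.2639]
pin top [ 0.6896 -0.0119  0.102 ] side [ 0.6915 -0.0074  0.102 ]
brown [ 0.383 -0.176  0.05 ] pink [ 0.297 -0.262  0.05 ]
```

View pics/both.png

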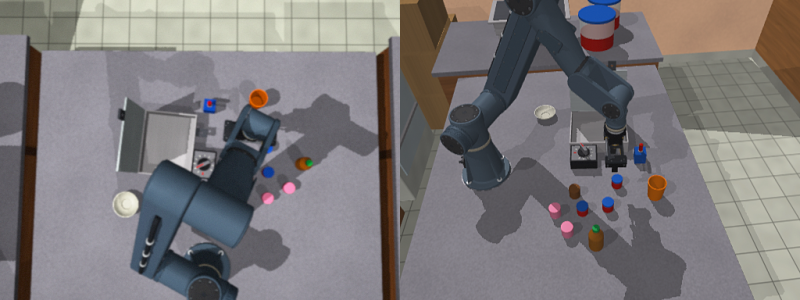

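View 5: with the arm clear of the start area, both cameras show exactly three blue-lid/red-body tubs (one under the gripper), plus two pinks, a brown, the bottle, cup and bowl. Grasping tub a at (0.565, −0.147).

```bash
python3 -m jog '[{"grip":0,"travel":[2,0.8,0],"twist":0},{"grip":0,"travel":[0,0,-4],"twist":0},{"grip":0,"travel":[0,0,-4],"twist":0},{"grip":0,"travel":[0,0,0],"twist":0},{"grip":0,"travel":[0,0,0],"twist":0}]'
```

```text
time: 3.5
position: [0.5646, -0.153, 0.1157]
tool_rot: [0.999, -0.048, -0.0, -0.0]
ft_force: [0.8, 0.2, 0.2]
grip_width: 0.0868
```

```bash
python3 -m jog '[{"grip":0,"travel":[0,0.6,-3],"twist":0},{"grip":0,"travel":[0,0,-3],"twist":0},{"grip":0,"travel":[0,0,-2.3],"twist":0},{"grip":0,"travel":[0,0,0],"twist":0},{"grip":150,"travel":[0,0,0],"twist":0},{"grip":150,"travel":[0,0,0],"twist":0},{"grip":150,"travel":[0,0,0],"twist":0},{"grip":150,"travel":[0,0,0],"twist":0}]' 20
python3 -m jog '[{"grip":150,"travel":[0,0,0],"twist":0},{"grip":150,"travel":[0,0,0],"twist":0},{"grip":150,"travel":[0,0,4],"twist":0},{"grip":150,"travel":[0,0,4],"twist":0},{"grip":150,"travel":[0,0,4],"twist":0},{"grip":150,"travel":[0,0,0],"twist":0}]'
python3 -c "
from h import *;p=np.load('p.npy');p[1]+=.0012;np.save('p.npy',p)
for y in(-.08,0,.08):print(W(p,(0,y,.04)))"
```

```text
time: 4.3
position: [0.5656, -0.146, 0.0335]
tool_rot: [0.999, -0.047, 0.001, 0.0]
ft_force: [0.1, 1.1, 1.1]
grip_width: 0.0633
time: 4.9
position: [0.5683, -0.1471, 0.1574]
tool_rot: [0.999, -0.047, 0.005, 0.002]
ft_force: [0.8, -0.7, -1.2]
grip_width: 0.0466
[0.60207086 0.15539377 0.04      ]
[0.52242295 0.16289118 0.04      ]
[0.44277505 0.17038859 0.04      ]
```

```bash
python3 -m jog '[{"grip":150,"travel":[0.5,4.3,0],"twist":0},{"grip":150,"travel":[0.5,4.3,0],"twist":0},{"grip":150,"travel":[0.5,4.3,0],"twist":0},{"grip":150,"travel":[0.5,4.3,0],"twist":0},{"grip":150,"travel":[0.5,4.3,0],"twist":0},{"grip":150,"travel":[0.5,4.3,0],"twist":0},{"grip":150,"travel":[0.5,4.3,0],"twist":0},{"grip":150,"travel":[0,0,0],"twist":0}]'
python3 -m jog '[{"grip":150,"travel":[0,0,0],"twist":0},{"grip":150,"travel":[0,0,0],"twist":0}]'
```

```text
time: 5.7
position: [0.599, 0.1608, 0.1507]
tool_rot: [0.999, -0.044, -0.001, -0.001]
ft_force: [0.6, -0.6, -1.1]
grip_width: 0.0467
time: 5.9
position: [0.5991, 0.1544, 0.1511]
tool_rot: [0.999, -0.047, -0.001, 0.0]
ft_force: [-0.7, 0.0, -1.2]
grip_width: 0.0469
```

```bash
python3 -m jog '[{"grip":150,"travel":[0,0,-4],"twist":0},{"grip":150,"travel":[0,0,-4],"twist":0},{"grip":150,"travel":[0,0,-2],"twist":0},{"grip":150,"travel":[0,0,-1],"twist":0},{"grip":150,"travel":[0,0,0],"twist":0},{"grip":150,"travel":[0,0,0],"twist":0}]'
python3 -m jog '[{"grip":20,"travel":[0,0,0],"twist":0},{"grip":20,"travel":[0,0,0],"twist":0},{"grip":20,"travel":[0,0,0],"twist":0},{"grip":20,"travel":[0,0,4],"twist":0},{"grip":20,"travel":[0,0,4],"twist":0},{"grip":20,"travel":[0,0,4],"twist":0},{"grip":20,"travel":[0,0,0],"twist":0},{"grip":20,"travel":[0,0,0],"twist":0}]'
python3 -m jog '[{"grip":0,"travel":[-1,-4.6,0],"twist":0},{"grip":0,"travel":[-1,-4.6,0],"twist":0},{"grip":0,"travel":[-1,-4.6,0],"twist":0},{"grip":0,"travel":[-1,-4.6,0],"twist":0},{"grip":0,"travel":[-1,-4.6,0],"twist":0},{"grip":0,"travel":[-1,-4.6,0],"twist":0},{"grip":0,"travel":[-1,-4.6,0],"twist":0},{"grip":0,"travel":[-1,-4.6,0],"twist":0}]'
python3 -m jog '[{"grip":0,"travel":[-0.8,-4.4,0],"twist":0},{"grip":0,"travel":[0,0,0],"twist":0},{"grip":0,"travel":[0,0,0],"twist":0},{"grip":0,"travel":[0,0,0],"twist":0}]'
python3 -c "
from h import *
tubs()"
```

```text
time: 6.5
position: [0.6008, 0.1546, 0.0429]
tool_rot: [0.999, -0.048, 0.001, -0.0]
ft_force: [0.2, -0.4, -0.7]
grip_width: 0.0465
time: 7.3
position: [0.6005, 0.1555, 0.1639]
tool_rot: [0.999, -0.047, 0.002, -0.0]
ft_force: [-0.3, -0.4, -0.3]
grip_width: 0.0803
time: 8.1
position: [0.5181, -0.2137, 0.1604]
tool_rot: [0.999, -0.047, -0.002, -0.001]
ft_force: [1.2, -0.4, -0.6]
grip_width: 0.0869
time: 8.5
position: [0.511, -0.255, 0.161]
tool_rot: [0.999, -0.047, -0.001, -0.001]
ft_force: [-0.1, -0.4, -0.1]
grip_width: 0.0869
top [267.9 135.8] area 201 wh [16 19] at z.05 [ 0.6865 -0.0125]
top [217.8 160.7] area 147 wh [13 14] at z.05 [0.6012 0.1537]
side [253.6  15.1] area 1171 wh [54 31] at z.05 [0.6718 1.4071]
side [306.5 199. ] area 278 wh [16 21] at z.05 [ 0.6861 -0.0301]
side [265.9 258.6] area 147 wh [15 12] at z.05 [ 0.5112 -0.2589]
side [232.8 263.3] area 157 wh [15 14] at z.05 [ 0.4082 -0.2639]
```

```bash
python3 -m jog '[{"grip":0,"travel":[0,-0.2,-4],"twist":0},{"grip":0,"travel":[0,0,-4],"twist":0},{"grip":0,"travel":[0,0,-3],"twist":0},{"grip":0,"travel":[0,0,-1.8],"twist":0},{"grip":0,"travel":[0,0,0],"twist":0},{"grip":150,"travel":[0,0,0],"twist":0},{"grip":150,"travel":[0,0,0],"twist":0},{"grip":150,"travel":[0,0,0],"twist":0}]'
python3 -m jog '[{"grip":150,"travel":[0,0,0],"twist":0},{"grip":150,"travel":[0,0,0],"twist":0},{"grip":150,"travel":[0,0,4],"twist":0},{"grip":150,"travel":[0,0,4],"twist":0},{"grip":150,"travel":[0,0,4],"twist":0},{"grip":150,"travel":[0,0,0],"twist":0}]'
python3 -m jog '[{"grip":150,"travel":[0.1,4.7,0],"twist":0},{"grip":150,"travel":[0.1,4.7,0],"twist":0},{"grip":150,"travel":[0.1,4.7,0],"twist":0},{"grip":150,"travel":[0.1,4.7,0],"twist":0},{"grip":150,"travel":[0.1,4.7,0],"twist":0},{"grip":150,"travel":[0.1,4.7,0],"twist":0},{"grip":150,"travel":[0.1,4.7,0],"twist":0},{"grip":150,"travel":[0.1,4.7,0],"twist":0}]'
python3 -m jog '[{"grip":150,"travel":[0.2,4.6,0],"twist":0},{"grip":150,"travel":[0,0,0],"twist":0},{"grip":150,"travel":[0,0,0],"twist":0},{"grip":150,"travel":[0,0,0],"twist":0}]'
```

```text
time: 9.4
position: [0.5128, -0.259, 0.0356]
tool_rot: [0.999, -0.047, 0.001, 0.001]
ft_force: [0.1, -0.1, 0.8]
grip_width: 0.0708
time: 10.0
position: [0.5149, -0.261, 0.1597]
tool_rot: [0.999, -0.047, 0.005, 0.003]
ft_force: [0.5, -0.3, -0.7]
grip_width: 0.047
time: 10.8
position: [0.5189, 0.1191, 0.1533]
tool_rot: [0.999, -0.047, -0.001, 0.0]
ft_force: [0.8, 0.2, -0.5]
grip_width: 0.0472
time: 11.2
position: [0.5213, 0.1624, 0.1535]
tool_rot: [0.999, -0.047, -0.001, 0.0]
ft_force: [0.1, -0.2, -1.3]
grip_width: 0.047
```

```bash
python3 -m jog '[{"grip":150,"travel":[0,0,-4],"twist":0},{"grip":150,"travel":[0,0,-4],"twist":0},{"grip":150,"travel":[0,0,-2.4],"twist":0},{"grip":150,"travel":[0,0,-1],"twist":0},{"grip":150,"travel":[0,0,0],"twist":0},{"grip":150,"travel":[0,0,0],"twist":0}]'
python3 -m jog '[{"grip":20,"travel":[0,0,0],"twist":0},{"grip":20,"travel":[0,0,0],"twist":0},{"grip":20,"travel":[0,0,0],"twist":0},{"grip":20,"travel":[0,0,4],"twist":0},{"grip":20,"travel":[0,0,4],"twist":0},{"grip":20,"travel":[0,0,4],"twist":0},{"grip":20,"travel":[0,0,0],"twist":0},{"grip":20,"travel":[0,0,0],"twist":0}]'
python3 -m jog '[{"grip":50,"travel":[-1.3,-4.7,0],"twist":0},{"grip":50,"travel":[-1.3,-4.7,0],"twist":0},{"grip":50,"travel":[-1.3,-4.7,0],"twist":0},{"grip":50,"travel":[-1.3,-4.7,0],"twist":0},{"grip":50,"travel":[-1.3,-4.7,0],"twist":0},{"grip":50,"travel":[-1.3,-4.7,0],"twist":0},{"grip":50,"travel":[-1.3,-4.7,0],"twist":0},{"grip":50,"travel":[-1.3,-4.7,0],"twist":0}]'
python3 -m jog '[{"grip":50,"travel":[-0.9,-4.7,0],"twist":0},{"grip":50,"travel":[0,0,0],"twist":0},{"grip":50,"travel":[0,0,0],"twist":0},{"grip":50,"travel":[0,0,0],"twist":0}]'
python3 -c "
from h import *
tubs()"
```

```text
time: 11.8
position: [0.5239, 0.1613, 0.0409]
tool_rot: [0.999, -0.049, 0.002, -0.0]
ft_force: [2.1, -1.2, 4.3]
grip_width: 0.0462
time: 12.6
position: [0.5218, 0.1634, 0.1608]
tool_rot: [0.999, -0.047, 0.001, -0.0]
ft_force: [-0.1, -0.1, 0.2]
grip_width: 0.0801
time: 13.4
position: [0.4158, -0.2134, 0.1584]
tool_rot: [0.999, -0.047, -0.002, -0.001]
ft_force: [0.8, -0.9, 0.4]
grip_width: 0.0701
time: 13.8
position: [0.4078, -0.2578, 0.1588]
tool_rot: [0.999, -0.047, -0.002, -0.002]
ft_force: [-0.3, -0.2, -0.5]
grip_width: 0.0699
top [268.1 135.7] area 202 wh [17 19] at z.05 [ 0.6867 -0.013 ]
top [217.8 160.7] area 146 wh [13 14] at z.05 [0.601  0.1537]
top [215.8 183.1] area 143 wh [14 13] at z.05 [0.5261 0.1592]
side [253.6  15.1] area 1171 wh [54 31] at z.05 [0.6718 1.4071]
side [257.  164.8] area 45 wh [7 9] at z.05 [0.5363 0.1616]
side [274.6 164. ] area 91 wh [12  9] at z.05 [0.6024 0.1583]
side [306.5 199. ] area 276 wh [16 21] at z.05 [ 0.6862 -0.0299]
side [232.9 263.2] area 159 wh [15 14] at z.05 [ 0.4085 -0.2636]
```

```bash
python3 -m jog '[{"grip":50,"travel":[0,-0.5,-4],"twist":0},{"grip":50,"travel":[0,0,-4],"twist":0},{"grip":50,"travel":[0,0,-3],"twist":0},{"grip":50,"travel":[0,0,-1.6],"twist":0},{"grip":50,"travel":[0,0,0],"twist":0},{"grip":150,"travel":[0,0,0],"twist":0},{"grip":150,"travel":[0,0,0],"twist":0},{"grip":150,"travel":[0,0,0],"twist":0}]'
python3 -m jog '[{"grip":150,"travel":[0,0,0],"twist":0},{"grip":150,"travel":[0,0,0],"twist":0},{"grip":150,"travel":[0,0,4],"twist":0},{"grip":150,"travel":[0,0,4],"twist":0},{"grip":150,"travel":[0,0,4],"twist":0},{"grip":150,"travel":[0,0,0],"twist":0}]'
python3 -m jog '[{"grip":150,"travel":[0.4,4.8,0],"twist":0},{"grip":150,"travel":[0.4,4.8,0],"twist":0},{"grip":150,"travel":[0.4,4.8,0],"twist":0},{"grip":150,"travel":[0.4,4.8,0],"twist":0},{"grip":150,"travel":[0.4,4.8,0],"twist":0},{"grip":150,"travel":[0.4,4.8,0],"twist":0},{"grip":150,"travel":[0.4,4.8,0],"twist":0},{"grip":150,"travel":[0.4,4.8,0],"twist":0}]'
python3 -m jog '[{"grip":150,"travel":[0.3,4.8,0],"twist":0},{"grip":150,"travel":[0,0,0],"twist":0},{"grip":150,"travel":[0,0,0],"twist":0},{"grip":150,"travel":[0,0,0],"twist":0}]'
```

```text
time: 14.7
position: [0.4096, -0.265, 0.0353]
tool_rot: [0.999, -0.047, 0.001, 0.001]
ft_force: [-0.2, -0.0, -0.7]
grip_width: 0.0534
time: 15.3
position: [0.4112, -0.2671, 0.1587]
tool_rot: [0.999, -0.047, 0.004, 0.004]
ft_force: [-0.4, 0.3, 0.2]
grip_width: 0.0462
time: 16.1
position: [0.4402, 0.1211, 0.1535]
tool_rot: [0.999, -0.047, -0.0, 0.0]
ft_force: [0.9, 0.1, -1.5]
grip_width: 0.0462
time: 16.5
position: [0.4433, 0.1664, 0.1536]
tool_rot: [0.999, -0.047, -0.001, 0.0]
ft_force: [-0.0, 0.5, -0.6]
grip_width: 0.0463
```

```bash
python3 -m jog '[{"grip":150,"travel":[0,0.3,-4],"twist":0},{"grip":150,"travel":[0,0,-4],"twist":0},{"grip":150,"travel":[0,0,-2.4],"twist":0},{"grip":150,"travel":[0,0,-0.9],"twist":0},{"grip":150,"travel":[0,0,0],"twist":0},{"grip":150,"travel":[0,0,0],"twist":0}]'
python3 -m jog '[{"grip":20,"travel":[0,0,0],"twist":0},{"grip":20,"travel":[0,0,0],"twist":0},{"grip":20,"travel":[0,0,0],"twist":0},{"grip":20,"travel":[0,0,4],"twist":0},{"grip":20,"travel":[0,0,4],"twist":0},{"grip":20,"travel":[0,0,4],"twist":0},{"grip":20,"travel":[0,0,4],"twist":0},{"grip":20,"travel":[0,0,4],"twist":0}]'
python3 -m jog '[{"grip":255,"travel":[1,-2,4],"twist":0},{"grip":255,"travel":[1,-2,4],"twist":0},{"grip":255,"travel":[1,-2,4],"twist":0},{"grip":255,"travel":[1,-2,4],"twist":0},{"grip":255,"travel":[1,-2,2],"twist":0},{"grip":255,"travel":[1,-2,0],"twist":0},{"grip":255,"travel":[1,-2,0],"twist":0},{"grip":255,"travel":[0,0,0],"twist":0}]'
python3 - <<'E'
from h import *
tubs();a=camera("top")[60:260,130:390,::-1];b=camera("side")[60:300,160:360,::-1]
cv2.imwrite("pics/p6.png",np.hstack([cv2.resize(a,None,fx=1.5,fy=1.5),cv2.resize(b,None,fx=1.25,fy=1.25)]))
for n in("top","side"):print([(np.round(d["at"],3).tolist(),round(d["p"],2)) for d in search_frame("lid_edge",n)])
E
```

```text
time: 17.1
position: [0.4445, 0.1692, 0.0415]
tool_rot: [0.999, -0.048, 0.0, -0.0]
ft_force: [0.6, 0.8, -1.4]
grip_width: 0.0462
time: 17.9
position: [0.4433, 0.1704, 0.2431]
tool_rot: [0.999, -0.047, 0.0, -0.0]
ft_force: [-0.2, -0.7, -0.8]
grip_width: 0.08
time: 18.7
position: [0.5146, 0.0284, 0.4212]
tool_rot: [0.999, -0.048, 0.0, 0.001]
ft_force: [-0.8, 0.1, 0.2]
grip_width: 0.024
top [268.  132.9] area 136 wh [17 16] at z.05 [ 0.6963 -0.0127]
top [219.8 184.9] area 30 wh [5 7] at z.05 [0.52   0.1455]
top [215.7 208.8] area 73 wh [ 8 12] at z.05 [0.4408 0.1579]
side [276.7   1.8] area 33 wh [9 6] at z.05 [0.8319 1.5686]
side [273.8  18.6] area 30 wh [ 4 13] at z.05 [0.7807 1.3492]
side [232.3 164.9] area 89 wh [12  9] at z.05 [0.4435 0.1722]
side [254.6 164.7] area 89 wh [12  9] at z.05 [0.527  0.1631]
side [274.4 164.1] area 89 wh [12  9] at z.05 [0.6019 0.1578]
side [306.5 199. ] area 278 wh [16 21] at z.05 [ 0.6861 -0.0301]
[([0.538, 0.287, 0.206], 0.94)]
[([0.528, 0.287, 0.175], 0.71)]
```

View pics/p6.png

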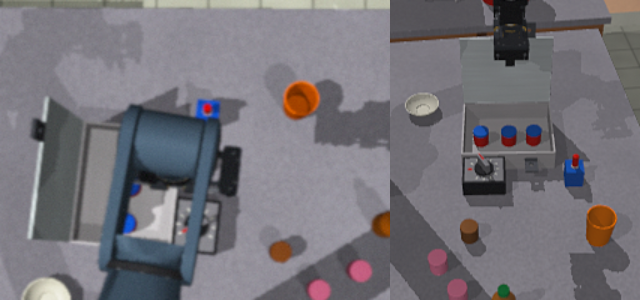

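All three tubs stand upright in the well. The lid is still about 6° beyond upright. I'll go over it and push the outer face shut along an arc.

```bash
python3 -m jog '[{"grip":255,"travel":[-0.2,4.5,0],"twist":0},{"grip":255,"travel":[-0.2,4.5,0],"twist":0},{"grip":255,"travel":[-0.2,4.5,0],"twist":0},{"grip":255,"travel":[-0.2,4.5,0],"twist":0},{"grip":255,"travel":[-0.2,4.5,0],"twist":0},{"grip":255,"travel":[-0.2,4.5,0],"twist":0},{"grip":255,"travel":[-0.2,4.7,0],"twist":0},{"grip":255,"travel":[0,0,0],"twist":0}]'
python3 -m jog '[{"grip":255,"travel":[0,0,0],"twist":0},{"grip":255,"travel":[0,0,0],"twist":0}]'
```

```text
time: 19.8
position: [0.4979, 0.3532, 0.4205]
tool_rot: [0.999, -0.043, -0.0, -0.001]
ft_force: [-0.1, -0.3, 0.3]
grip_width: 0.0006
time: 20.0
position: [0.4995, 0.3468, 0.421]
tool_rot: [0.999, -0.047, -0.0, 0.0]
ft_force: [0.4, -0.0, -0.4]
grip_width: 0.0003
```

```bash
python3 -m jog '[{"grip":255,"travel":[0,0,-4],"twist":0},{"grip":255,"travel":[0,0,-4],"twist":0},{"grip":255,"travel":[0,0,-4],"twist":0},{"grip":255,"travel":[0,0,-3],"twist":0},{"grip":255,"travel":[0,0,0],"twist":0},{"grip":255,"travel":[0,0,0],"twist":0}]'
python3 -m jog '[{"grip":255,"travel":[0,-1.6,0],"twist":0},{"grip":255,"travel":[0,-2,0],"twist":0},{"grip":255,"travel":[0,-2,0],"twist":0},{"grip":255,"travel":[0,-2.4,0],"twist":0},{"grip":255,"travel":[0,-2,-0.4],"twist":0},{"grip":255,"travel":[0,-2,-0.7],"twist":0},{"grip":255,"travel":[0,-2.2,-0.9],"twist":0},{"grip":255,"travel":[0,0,0],"twist":0}]'
```

```text
time: 20.6
position: [0.5006, 0.3463, 0.2718]
tool_rot: [0.999, -0.048, 0.0, 0.0]
ft_force: [-0.5, 0.0, 0.9]
grip_width: 0.0006
time: 21.4
position: [0.5, 0.2026, 0.2525]
tool_rot: [0.999, -0.049, 0.001, 0.0]
ft_force: [-0.5, 0.2, -0.3]
grip_width: 0.0006
```

```bash
python3 -m jog '[{"grip":255,"travel":[0,-2.1,-1.3],"twist":0},{"grip":255,"travel":[0,-1.9,-1.5],"twist":0},{"grip":255,"travel":[0,-1.7,-1.8],"twist":0},{"grip":255,"travel":[0,-1.4,-1.9],"twist":0},{"grip":255,"travel":[0,-1.1,-2.1],"twist":0},{"grip":255,"travel":[0,-0.9,-2.3],"twist":0},{"grip":255,"travel":[0,0,0],"twist":0}]'
python3 -m jog '[{"grip":255,"travel":[0,-0.4,-1.5],"twist":0},{"grip":255,"travel":[0,-0.3,-1.6],"twist":0},{"grip":255,"travel":[0,-0.1,-1],"twist":0},{"grip":255,"travel":[0,0,-0.6],"twist":0},{"grip":255,"travel":[0,0,0],"twist":0},{"grip":255,"travel":[0,0,0],"twist":0}]'
python3 -m jog '[{"grip":255,"travel":[0,0,-0.2],"twist":0},{"grip":255,"travel":[0,0,0],"twist":0}]'
```

```text
time: 22.1
position: [0.4995, 0.1136, 0.1414]
tool_rot: [0.999, -0.048, -0.001, 0.0]
ft_force: [-1.0, -0.2, -0.0]
grip_width: 0.0005
time: 22.7
position: [0.5011, 0.1066, 0.0964]
tool_rot: [0.999, -0.047, 0.001, -0.0]
ft_force: [-0.5, -0.2, 5.7]
grip_width: 0.0004
time: 22.9
position: [0.5011, 0.1066, 0.0962]
tool_rot: [0.999, -0.047, 0.002, -0.0]
ft_force: [-4.0, -0.6, 20.7]
grip_width: 0.0005
```

```bash
python3 -m jog '[{"grip":255,"travel":[0,0,1.5],"twist":0},{"grip":255,"travel":[0,0,4],"twist":0},{"grip":255,"travel":[0,0,4],"twist":0},{"grip":130,"travel":[-2,4,4],"twist":0},{"grip":130,"travel":[-2,4,0],"twist":0},{"grip":130,"travel":[-2,4,0],"twist":0},{"grip":130,"travel":[0,0,0],"twist":0}]' 
python3 - <<'E'
from h import *
tubs();a=camera("top");b=camera("side")
k=4
A=cv2.resize(a[115:240,215:310,::-1],None,fx=k,fy=k,interpolation=cv2.INTER_CUBIC);B=cv2.resize(b[140:265,210:315,::-1],None,fx=k,fy=k,interpolation=cv2.INTER_CUBIC)
cv2.imwrite("pics/p7.png",np.hstack([A,B]))
for n,im in(("top",a),("side",b)):
  hsv=cv2.cvtColor(im,cv2.COLOR_RGB2HSV);m=((hsv[...,0]<8)|(hsv[...,0]>172))&(hsv[...,1]>150)&(hsv[...,2]>90)
  for c,s in [(c,s) for c,s in zip(*[cv2.connectedComponentsWithStats(m.astype('uint8'))[i] for i in(3,2)]) if 15<s[4]<500]:
    print(n,c.round(1),s)
  print([(np.round(d["at"],3).tolist(),round(d["p"],2)) for d in search_frame("lid_eyelet",n)],proj(n,W(np.load("p.npy"),(-.136,-.065,.074))).round(1))
E
```

```text
time: 23.6
position: [0.4399, 0.2235, 0.2222]
tool_rot: [0.999, -0.044, -0.001, -0.001]
ft_force: [-0.1, -0.4, 0.1]
grip_width: 0.0246
top [267.9 135.8] area 206 wh [16 19] at z.05 [ 0.6864 -0.0126]
side [253.6  15.1] area 1172 wh [54 31] at z.05 [0.6719 1.407 ]
side [306.5 199. ] area 278 wh [16 21] at z.05 [ 0.6861 -0.0301]
top [267.9 132. ] [266 130   5   5  20]
[] [257.2 168. ]
side [253.2  58. ] [240  50  25  16 309]
side [307.7 187.7] [306 183   5  10  39]
[([0.532, 0.153, 0.079], 0.86), ([0.712, -0.217, 0.06], 0.26)] [272.8 186.3]
```

View pics/p7.png

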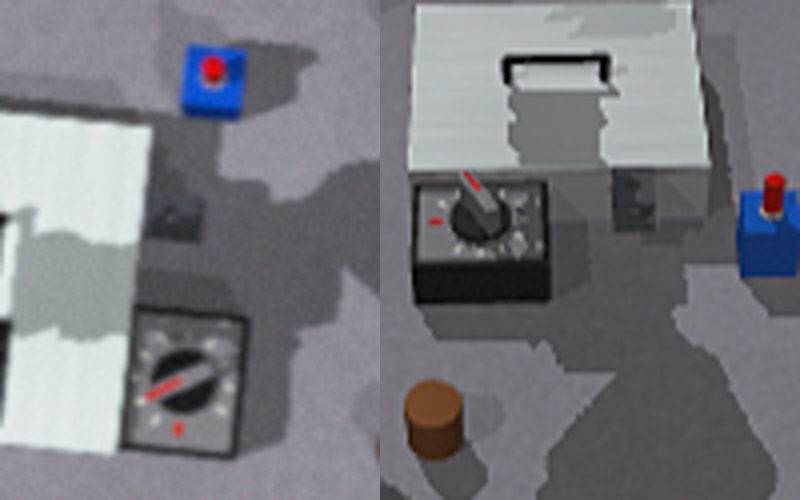

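Shown: the lid is flat shut, with its handle on top. The ear eyelet is at top-crop (170,214), px (257.1,168.1), matching the predicted (257.2,168.0). The pin still stands in the blue block. Next: the grasp position.

```bash
python3 - <<'E'
from h import *
from scipy.optimize import least_squares
p=np.load("p.npy");print("eye",W(p,(-.136,-.065,.074)).round(4))
print("eye top meas",ray("top",257.1,168.1,.074).round(4),"side",ray("side",273.7,185,.074).round(4))
print(ray("top",267.9,132,.099).round(4),ray("side",307.7,187.7,.085).round(4))
E
python3 -m jog '[{"grip":130,"travel":[3,-3.8,0],"twist":0},{"grip":130,"travel":[3,-3.8,0],"twist":0},{"grip":130,"travel":[3,-3.8,0],"twist":0},{"grip":130,"travel":[3,-3.8,0],"twist":0},{"grip":130,"travel":[3,-3.8,0],"twist":0},{"grip":130,"travel":[3,-3.2,0],"twist":0},{"grip":130,"travel":[3,0,0],"twist":0},{"grip":130,"travel":[3,0,0],"twist":0}]' 
python3 -m jog '[{"grip":130,"travel":[0.8,0,0],"twist":0},{"grip":130,"travel":[0,0,0],"twist":0},{"grip":130,"travel":[0,0,0],"twist":0},{"grip":130,"travel":[0,0,0],"twist":0}]'
```

```text
eye [0.5744 0.0214 0.074 ]
eye top meas [0.5742 0.0217 0.074 ] side [0.5784 0.0275 0.074 ]
[ 0.6887 -0.0126  0.099 ] [ 0.6913 -0.0095  0.085 ]
time: 24.7
position: [0.6844, -0.0061, 0.2208]
tool_rot: [0.999, -0.05, -0.0, -0.0]
ft_force: [0.2, -1.1, 0.6]
grip_width: 0.0426
time: 25.1
position: [0.6897, -0.0022, 0.2213]
tool_rot: [0.999, -0.047, -0.001, -0.0]
ft_force: [0.9, -0.4, -0.4]
grip_width: 0.0428
```

```bash
python3 -m jog '[{"grip":130,"travel":[0,-0.9,-4],"twist":0},{"grip":130,"travel":[0,0,-4],"twist":0},{"grip":130,"travel":[0,0,-3],"twist":0},{"grip":130,"travel":[0,0,-1.9],"twist":0},{"grip":130,"travel":[0,0,0],"twist":0},{"grip":130,"travel":[0,0,0],"twist":0}]' 
python3 -m jog '[{"grip":255,"travel":[0,0,0],"twist":0},{"grip":255,"travel":[0,0,0],"twist":0},{"grip":255,"travel":[0,0,0],"twist":0},{"grip":255,"travel":[0,0,0],"twist":0},{"grip":255,"travel":[0,0,0],"twist":0},{"grip":255,"travel":[0,0,0],"twist":0}]' 15
```

```text
time: 25.7
position: [0.6909, -0.0111, 0.093]
tool_rot: [0.999, -0.047, -0.0, -0.0]
ft_force: [0.7, -0.2, 0.2]
grip_width: 0.0431
time: 26.3
position: [0.6916, -0.0114, 0.0933]
tool_rot: [0.999, -0.047, 0.001, 0.0]
ft_force: [-0.0, 0.2, 3.9]
grip_width: 0.0175
```

```bash
python3 -m jog '[{"grip":255,"travel":[0,0,0],"twist":0},{"grip":255,"travel":[0,0,3],"twist":0},{"grip":255,"travel":[0,0,3],"twist":0},{"grip":255,"travel":[0,0,3],"twist":0},{"grip":255,"travel":[0,0,2],"twist":0},{"grip":255,"travel":[0,0,0],"twist":0}]' 40
python3 -m jog '[{"grip":255,"travel":[-3,0.9,0],"twist":0},{"grip":255,"travel":[-3,0.9,0],"twist":0},{"grip":255,"travel":[-3,0.9,0],"twist":0},{"grip":255,"travel":[-2.5,0.6,0],"twist":0},{"grip":255,"travel":[0,0,0],"twist":0},{"grip":255,"travel":[0,0,-1.8],"twist":0},{"grip":255,"travel":[0,0,0],"twist":0},{"grip":255,"travel":[0,0,0],"twist":0}]'
python3 - <<'E'
from h import *
a=camera("top");b=camera("side");k=7
A=cv2.resize(a[140:200,230:285,::-1],None,fx=k,fy=k,interpolation=cv2.INTER_CUBIC);B=cv2.resize(b[140:200,245:300,::-1],None,fx=k,fy=k,interpolation=cv2.INTER_CUBIC)
cv2.imwrite("pics/p8.png",np.hstack([A,B]))
E
```

```text
time: 26.9
position: [0.6932, -0.0117, 0.2056]
tool_rot: [0.999, -0.047, 0.003, 0.0]
ft_force: [0.2, 0.7, -0.6]
grip_width: 0.017
time: 27.7
position: [0.5762, 0.0215, 0.1833]
tool_rot: [0.999, -0.047, -0.001, -0.0]
ft_force: [0.4, -0.4, -0.9]
grip_width: 0.0171
```

View pics/p8.png

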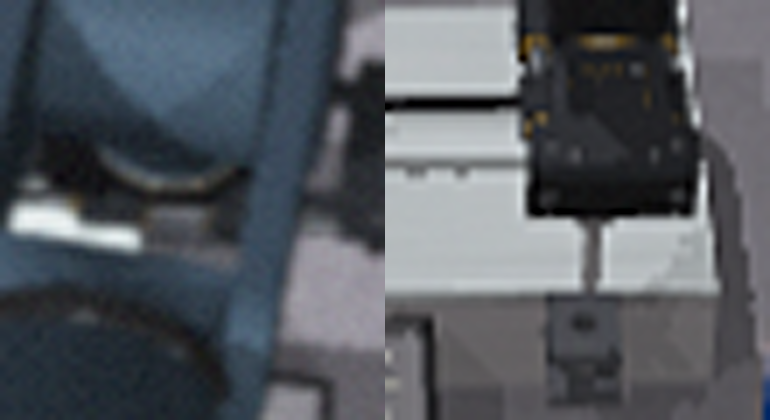

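Side crop: pin tip at px (273.9,181.4) just above the ear, eyelet hole at px (272.9,185.6). Top view is occluded by the arm.

```bash
python3 -c "
from h import *
o=get_obs();print(o['position'],o['tool_rot'])
z=o['position'][2]-.0853
print(z,ray('side',273.9,181.4,z),ray('side',272.9,185.6,.074))"
```

```text
[0.5768316  0.0214251  0.18431237] [ 9.98888663e-01 -4.71319454e-02  1.33610844e-04  1.93884291e-05]
0.09901236919024216 [0.57716395 0.02088214 0.09901237] [0.57513885 0.02490631 0.074     ]
```

```bash
python3 -m jog '[{"grip":255,"travel":[-0.2,0.2,-1],"twist":0},{"grip":255,"travel":[0,0,-1],"twist":0},{"grip":255,"travel":[0,0,0],"twist":0},{"grip":255,"travel":[0,0,-0.4],"twist":0},{"grip":255,"travel":[0,0,-0.3],"twist":0},{"grip":255,"travel":[0,0,-0.3],"twist":0},{"grip":255,"travel":[0,0,0],"twist":0},{"grip":255,"travel":[0,0,0],"twist":0}]'
```

```text
time: 28.6
position: [0.5743, 0.0236, 0.1545]
tool_rot: [0.999, -0.047, 0.0, -0.0]
ft_force: [-0.1, 0.3, -0.4]
grip_width: 0.0167
```

```bash
python3 -m jog '[{"grip":255,"travel":[0,0,-0.5],"twist":0},{"grip":255,"travel":[0,0,-0.5],"twist":0},{"grip":255,"travel":[0,0,-0.5],"twist":0},{"grip":255,"travel":[0,0,0],"twist":0},{"grip":255,"travel":[0,0,0],"twist":0}]'
python3 -m jog '[{"grip":255,"travel":[0,0,-0.5],"twist":0},{"grip":255,"travel":[0,0,-0.4],"twist":0},{"grip":255,"travel":[0,0,-0.3],"twist":0},{"grip":255,"travel":[0,0,0],"twist":0},{"grip":255,"travel":[0,0,0],"twist":0}]'
```

```text
time: 29.1
position: [0.5741, 0.0237, 0.1391]
tool_rot: [0.999, -0.047, -0.0, -0.0]
ft_force: [0.4, 0.5, -0.5]
grip_width: 0.0171
time: 29.6
position: [0.5742, 0.0237, 0.1273]
tool_rot: [0.999, -0.047, -0.0, -0.0]
ft_force: [-0.0, 0.7, -0.6]
grip_width: 0.0169
```

Tip is at about 0.042, through the lug with no force. Going down to the collar seat (TCP ≈ 0.107).

```bash
python3 -m jog '[{"grip":255,"travel":[0,0,-0.6],"twist":0},{"grip":255,"travel":[0,0,-0.6],"twist":0},{"grip":255,"travel":[0,0,-0.4],"twist":0},{"grip":255,"travel":[0,0,0],"twist":0},{"grip":255,"travel":[0,0,0],"twist":0}]'
python3 -m jog '[{"grip":255,"travel":[0,0,-0.3],"twist":0},{"grip":255,"travel":[0,0,-0.2],"twist":0},{"grip":255,"travel":[0,0,0],"twist":0},{"grip":255,"travel":[0,0,0],"twist":0}]'
```

```text
time: 30.1
position: [0.5741, 0.0237, 0.1112]
tool_rot: [0.999, -0.047, -0.0, -0.0]
ft_force: [-1.3, 0.2, -0.6]
grip_width: 0.017
time: 30.5
position: [0.5745, 0.0236, 0.1072]
tool_rot: [0.999, -0.047, 0.0, 0.0]
ft_force: [-1.4, -0.7, 4.7]
grip_width: 0.0169
```

```bash
python3 -m jog '[{"grip":130,"travel":[0,0,0],"twist":0},{"grip":130,"travel":[0,0,0],"twist":0},{"grip":130,"travel":[0,0,0],"twist":0},{"grip":130,"travel":[0,0,0],"twist":0},{"grip":130,"travel":[0,0,3],"twist":0},{"grip":130,"travel":[0,0,4],"twist":0},{"grip":130,"travel":[0,0,4],"twist":0},{"grip":130,"travel":[0,0,3],"twist":0}]'
python3 -m jog '[{"grip":180,"travel":[0,-4.5,0],"twist":0},{"grip":180,"travel":[0,-4.5,0],"twist":0},{"grip":180,"travel":[0,-4.5,0],"twist":0},{"grip":180,"travel":[0,-4.5,0],"twist":0},{"grip":180,"travel":[0,-4.5,0],"twist":0},{"grip":180,"travel":[0,0,0],"twist":0},{"grip":180,"travel":[0,0,0],"twist":0}]'
cat > dial.py <<'E'
from h import *
import sys
a=camera("top");b=camera("side");k=6
A=cv2.resize(a[155:235,235:295,::-1],None,fx=k,fy=k,interpolation=cv2.INTER_CUBIC);B=cv2.resize(b[160:240,210:280,::-1],None,fx=k,fy=k,interpolation=cv2.INTER_CUBIC)
cv2.imwrite(f"pics/{sys.argv[1]}.png",np.hstack([A,B]))
p=np.load("p.npy");c0=W(p,(-.16,.07,.095))
for n,im in(("top",a),("side",b)):
  hsv=cv2.cvtColor(im,cv2.COLOR_RGB2HSV);m=(((hsv[...,0]<8)|(hsv[...,0]>172))&(hsv[...,1]>90)&(hsv[...,2]>90)).astype('uint8')
  q=proj(n,c0);_,_,s,c=cv2.connectedComponentsWithStats(m)
  for ci,si in zip(c,s):
    if np.hypot(*(ci-q))<20 and si[4]>2:
      for z in(.095,.056):
        d=ray(n,*ci,z)-c0;w=np.degrees(np.arctan2(d[1],d[0]));print(n,ci.round(1),si[4],"z",z,d[:2].round(4),"bar dir world deg",w.round(1),"dial deg",(np.degrees(p[2])+90-w+180)%360-180)
E
python3 dial.py p9
```

```text
time: 31.3
position: [0.5748, 0.0236, 0.2487]
tool_rot: [0.999, -0.047, 0.001, 0.0]
ft_force: [0.6, 0.6, 0.2]
grip_width: 0.0431
time: 32.0
position: [0.5737, -0.2023, 0.2459]
tool_rot: [0.999, -0.048, -0.0, -0.001]
ft_force: [-0.3, 0.9, -0.5]
grip_width: 0.0256
top [255.5 191.5] 196528 z 0.095 [0.0579 0.0152] bar dir world deg 14.7 dial deg 159.93624668487598
top [255.5 191.5] 196528 z 0.056 [0.061  0.0165] bar dir world deg 15.1 dial deg 159.51098276329753
top [255.6 211.6] 23 z 0.095 [-0.0066  0.0141] bar dir world deg 115.1 dial deg 59.49404584507312
top [255.6 211.6] 23 z 0.056 [-0.0053  0.0153] bar dir world deg 109.0 dial deg 65.62518736132787
top [259.  221.8] 10 z 0.095 [-0.039   0.0028] bar dir world deg 175.8 dial deg -1.205963655467258
top [259.  221.8] 10 z 0.056 [-0.0386  0.0038] bar dir world deg 174.4 dial deg 0.24899008998522731
side [232.7 185.1] 7 z 0.095 [-0.0037  0.0134] bar dir world deg 105.5 dial deg 69.12681209101862
side [232.7 185.1] 7 z 0.056 [-0.0018  0.0507] bar dir world deg 92.1 dial deg 82.55618228302603
side [223.5 194.7] 6 z 0.095 [-0.0385 -0.0274] bar dir world deg -144.5 dial deg -40.859305251902924
side [223.5 194.7] 6 z 0.056 [-0.0378  0.0085] bar dir world deg 167.4 dial deg 7.23243787271204
```

View pics/p9.png

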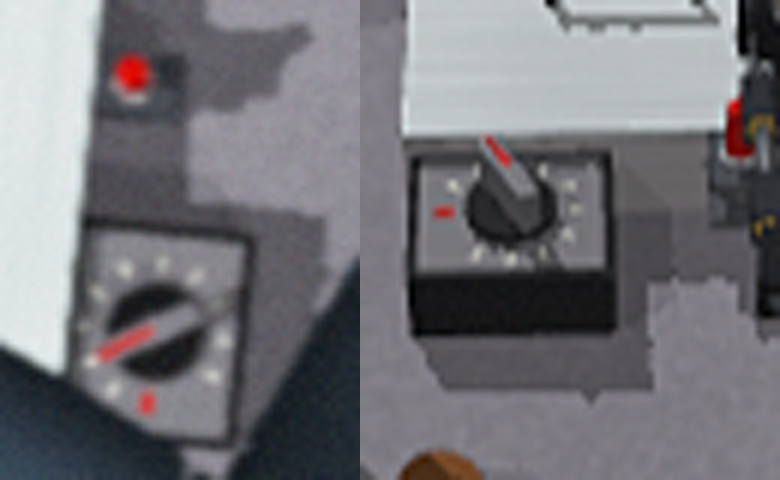

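Pin is seated (red head on the ear at top-crop (132,72)). Dial: pointer at top-crop (100,357), off mark at (147,403), which gives 59.5° ≈ second click, so it needs −120° twist (clockwise). Checking wrist range.

```bash
python3 -c "
from h import *
print(get_obs()['q'].round(3),W(np.load('p.npy'),(-.16,.07,.083)))"
python3 -m jog '[{"grip":130,"travel":[-2.7,4,0],"twist":8.5},{"grip":130,"travel":[-2.7,4,0],"twist":8.5},{"grip":130,"travel":[-2.7,4,0],"twist":8.5},{"grip":130,"travel":[-2.7,4,0],"twist":8.5},{"grip":130,"travel":[-2.7,4,0],"twist":0},{"grip":130,"travel":[0,1,0],"twist":0},{"grip":130,"travel":[0,0,0],"twist":0}]'
python3 -c "
from h import *
print(get_obs()['q'].round(3))"
```

```text
[-5.200e-01  5.030e-01  1.475e+00  1.000e-03  1.165e+00  1.144e+00] [0.43773621 0.01015561 0.083     ]
time: 32.8
position: [0.4383, 0.0112, 0.2468]
tool_rot: [0.968, 0.25, 0.0, 0.0]
ft_force: [-0.1, -0.6, -0.3]
grip_width: 0.0425
[-0.23   0.273  1.877  0.     0.99   0.836]
```

```bash
python3 -m jog '[{"grip":130,"travel":[0,0,0],"twist":8.55},{"grip":130,"travel":[0,0,0],"twist":8.55},{"grip":130,"travel":[0,0,0],"twist":8.55},{"grip":130,"travel":[0,0,0],"twist":8.55},{"grip":130,"travel":[0,0,0],"twist":8.55},{"grip":130,"travel":[0,0,0],"twist":8.55},{"grip":130,"travel":[0,0,0],"twist":8.55},{"grip":130,"travel":[0,0,0],"twist":8.55}]'
python3 -m jog '[{"grip":130,"travel":[0,0,-4],"twist":8.55},{"grip":130,"travel":[0,0,-4],"twist":8.55},{"grip":130,"travel":[0,0,0],"twist":0},{"grip":130,"travel":[0,0,0],"twist":0}]'
python3 -c "
from h import *
o=get_obs();print(o['q'].round(3),np.degrees(2*np.arctan2(o['tool_rot'][1],o['tool_rot'][0])),o['position'])"
```

```text
time: 33.6
position: [0.4409, 0.0077, 0.2466]
tool_rot: [0.66, 0.751, 0.0, 0.001]
ft_force: [-1.3, 0.3, 0.4]
grip_width: 0.0428
time: 34.0
position: [0.44, 0.0081, 0.1664]
tool_rot: [0.545, 0.838, -0.0, -0.0]
ft_force: [0.9, -0.0, 0.5]
grip_width: 0.0428
[-0.236  0.417  1.962 -0.     0.763 -0.654] 113.9116996621138 [0.44003579 0.00814942 0.16636377]
```

```bash
python3 -m jog '[{"grip":130,"travel":[-0.2,0.2,-3],"twist":0.7},{"grip":130,"travel":[0,0,-3],"twist":0},{"grip":130,"travel":[0,0,-1.7],"twist":0},{"grip":130,"travel":[0,0,0],"twist":0},{"grip":130,"travel":[0,0,0],"twist":0}]'
python3 -m jog '[{"grip":255,"travel":[0,0,0],"twist":0},{"grip":255,"travel":[0,0,0],"twist":0},{"grip":255,"travel":[0,0,0],"twist":0},{"grip":255,"travel":[0,0,0],"twist":0},{"grip":255,"travel":[0,0,0],"twist":0},{"grip":255,"travel":[0,0,0],"twist":0}]' 25
```

```text
time: 34.5
position: [0.4389, 0.0102, 0.0909]
tool_rot: [0.539, 0.842, 0.001, 0.002]
ft_force: [0.8, 0.5, 0.1]
grip_width: 0.0429
time: 35.1
position: [0.4386, 0.0109, 0.0899]
tool_rot: [0.539, 0.842, 0.001, 0.001]
ft_force: [2.1, 4.4, 2.9]
grip_width: 0.014
```

Gripped the bar (14.0 mm). Turning −120° in steps, with the TCP drift checked.

```bash
python3 -m jog '[{"grip":255,"travel":[0,0,0],"twist":-7.5},{"grip":255,"travel":[0,0,0],"twist":-7.5},{"grip":255,"travel":[0,0,0],"twist":-7.5},{"grip":255,"travel":[0,0,0],"twist":-7.5},{"grip":255,"travel":[0,0,0],"twist":0}]'
python3 -m jog '[{"grip":255,"travel":[0,0,0],"twist":-7.5},{"grip":255,"travel":[0,0,0],"twist":-7.5},{"grip":255,"travel":[0,0,0],"twist":-7.5},{"grip":255,"travel":[0,0,0],"twist":-7.5},{"grip":255,"travel":[0,0,0],"twist":0}]'
```

```text
time: 35.6
position: [0.4383, 0.0109, 0.0899]
tool_rot: [0.739, 0.674, 0.001, 0.001]
ft_force: [1.9, 4.3, 5.4]
grip_width: 0.0137
time: 36.1
position: [0.438, 0.011, 0.0899]
tool_rot: [0.888, 0.46, 0.001, 0.0]
ft_force: [2.2, 5.2, 5.5]
grip_width: 0.0139
```

```bash
python3 -m jog '[{"grip":255,"travel":[0,0,0],"twist":-7.5},{"grip":255,"travel":[0,0,0],"twist":-7.5},{"grip":255,"travel":[0,0,0],"twist":-7.5},{"grip":255,"travel":[0,0,0],"twist":-7.5},{"grip":255,"travel":[0,0,0],"twist":0}]'
python3 -m jog '[{"grip":255,"travel":[0,0,0],"twist":-7.5},{"grip":255,"travel":[0,0,0],"twist":-7.5},{"grip":255,"travel":[0,0,0],"twist":-7.5},{"grip":255,"travel":[0,0,0],"twist":-7.5},{"grip":255,"travel":[0,0,0],"twist":0},{"grip":255,"travel":[0,0,0],"twist":0},{"grip":255,"travel":[0,0,0],"twist":0}]'
python3 -c "
from h import *
o=get_obs();y=np.degrees(2*np.arctan2(o['tool_rot'][1],o['tool_rot'][0]));p=np.load('p.npy');print('yaw',y,'dial if bar along tool x', (np.degrees(p[2])+90-y)%360)"
```

```text
time: 36.6
position: [0.4377, 0.0112, 0.0899]
tool_rot: [0.977, 0.215, 0.001, -0.0]
ft_force: [2.6, 6.5, 6.4]
grip_width: 0.0135
time: 37.3
position: [0.4377, 0.0116, 0.0899]
tool_rot: [0.999, -0.044, 0.001, -0.001]
ft_force: [3.6, 7.1, 5.9]
grip_width: 0.014
yaw -5.0783029276465985 dial if bar along tool x 179.70078640601733
```

Dial at 179.7°. Release, retreat clear, and look.

```bash
python3 -m jog '[{"grip":130,"travel":[0,0,0],"twist":0},{"grip":130,"travel":[0,0,0],"twist":0},{"grip":130,"travel":[0,0,0],"twist":0},{"grip":130,"travel":[0,0,0],"twist":0},{"grip":130,"travel":[0,0,3],"twist":0},{"grip":130,"travel":[0,0,4],"twist":0},{"grip":130,"travel":[0,0,4],"twist":0},{"grip":130,"travel":[0,0,4],"twist":0}]'
python3 -m jog '[{"grip":130,"travel":[1,-4.5,2],"twist":0},{"grip":130,"travel":[1,-4.5,0],"twist":0},{"grip":130,"travel":[1,-4.5,0],"twist":0},{"grip":130,"travel":[1,-4.5,0],"twist":0},{"grip":130,"travel":[1,-4.5,0],"twist":0},{"grip":130,"travel":[1,-4.5,0],"twist":0},{"grip":130,"travel":[0,0,0],"twist":0},{"grip":130,"travel":[0,0,0],"twist":0}]'
python3 dial.py p10|grep "z 0.095"; python3 - <<'E'
from h import *
im=np.hstack([camera("top"),camera("side")])[:,:,::-1]
cv2.imwrite("pics/p11.png",cv2.resize(im,(800,300),interpolation=cv2.INTER_AREA))
E
```

```text
time: 38.1
position: [0.4365, 0.0106, 0.2407]
tool_rot: [0.999, -0.045, -0.001, -0.0]
ft_force: [0.8, 0.3, 0.0]
grip_width: 0.0424
time: 38.9
position: [0.4964, -0.2599, 0.2585]
tool_rot: [0.999, -0.046, -0.001, -0.001]
ft_force: [-0.1, 0.3, 0.5]
grip_width: 0.0424
top [255.5 191.5] 196521 z 0.095 [0.0579 0.0152] bar dir world deg 14.7 dial deg 159.9220549417783
top [260.6 204.9] 23 z 0.095 [ 0.015  -0.0016] bar dir world deg -6.0 dial deg -179.4140696592051
top [259.  221.8] 10 z 0.095 [-0.039   0.0028] bar dir world deg 175.8 dial deg -1.205963655467258
side [238.  186.5] 14 z 0.095 [0.0138 0.0048] bar dir world deg 19.2 dial deg 155.45340152257023
side [223.5 194.7] 6 z 0.095 [-0.0385 -0.0274] bar dir world deg -144.5 dial deg -40.859305251902924
```

View pics/p10.png

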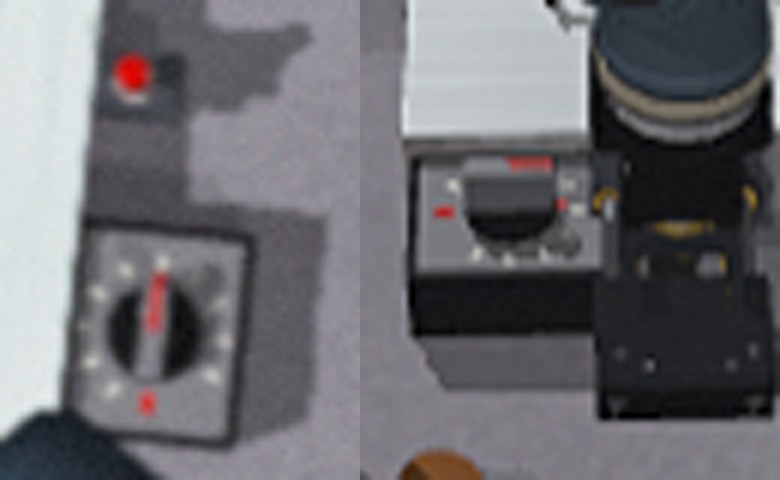

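View pics/p11.png

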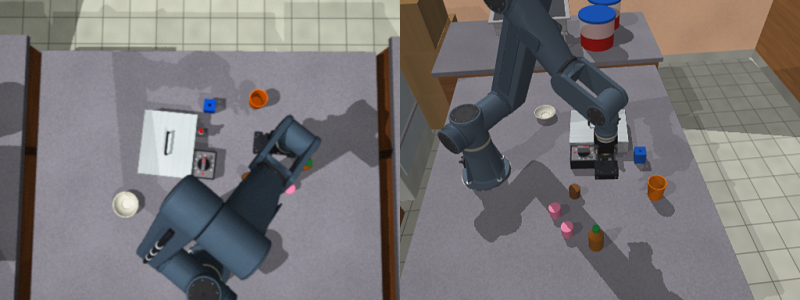

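The pointer is opposite the red mark (180.6°). The lid is shut, the pin head is on the ear, no tubs are left on the counter, and the other items haven't moved.

```bash
python3 -c "
from rig import *
print(hand_in())"
```

```text
the job is handed in; nothing more can be done
None
```

The job is done and handed in at about 39 s of the 208 s allowed; `hand_in` gave no verdict.

- **Tubs:** Only three sauce tubs were on the counter this time. All three stood upright in the well before I shut the lid, and the last picture shows none left on the counter. The bottle, cup, bowl and the brown and pink look-alikes were left alone.
- **Lid:** It is fully shut. I pushed it down along its arc until it stopped at the expected height under about 20 N.
- **Pin:** It went through both eyelets with almost no force. The collar seated at the predicted height (TCP 107 mm), pushing back with about 5 N. The last top view shows the red head on the ear, but the arm hid it in the last side view, so the seating rests on height and force.
- **Dial:** I turned it 120° clockwise from the second click. After release the top view measures 180.6°, the sixth click, with the pointer opposite the red mark. The side view read 155°, but the arm partly hid the dial and the pointer's assumed height makes that angle unreliable, so I went by the top view and the wrist angle of 179.7°.

The two cameras disagreed by about 3 mm on the warmer's position. I used a value in between, and the pin fitted without contact.

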